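Index the jar carousel and swing the filling spout over the wide jar

TASK

Get the filling station ready to fill the wide jar: first push the carousel round by its spokes with a fingertip until the wide jar stands at the filling place, in line with the spout's post, and leave it there; then push the spout arm round against its stop, so that the nozzle hangs over the middle of the wide jar's mouth. Push gently, and only on the spokes and the spout arm: do not grip or lift anything, leave the jars untouched in their cups, and leave the bottle, beaker and tub beside the station where they are.

Things in the scene. Friction and masses are not known exactly. Their poses are not given: they have to be found in the camera images.
- filler: Fixed grey foot of the filling station, 140 mm across, 14 mm high, with a 50 mm wide tongue towards the spout's post. Origin on the bench top, on the carousel's vertical axis; yaw within +-0.35 rad. Its +y axis points to the post: steel, 22 mm thick, at (0, 165) mm, up to 108 mm high, with the spout's 32 mm wide turning head on it up to 142 mm.
- carousel: The turning carousel; origin on its vertical axis at bench height (that of filler), z up; its +y axis points to the wide jar, so that jar is exactly at the filling place when carousel's and filler's +y axes agree. It turns endlessly both ways about z, stiffly (0.12 N m, about 1 N at a spoke's end), and stays where it is left. At the start it is at least 0.7 rad from there, either way.
- spoke_end (a point): Centre of the black 18 mm ball ending one of the carousel's four spokes, 125 mm from the axis, 46 mm above the bench; it lies pi/4 anticlockwise from carousel's +x axis, the others at further quarter turns. Spokes are level steel bars 10 mm thick at that height, midway between the cups; outside the disc only the bench is below them (and the tongue, post side).
- hub (a point): Top middle of the carousel's hub, a dark knob 32 mm wide, 65 mm above the bench, on the axis. The carousel is a grey disc 156 mm across, its underside 28 mm and top 35 mm above the bench, with one wide (50 mm) and three narrow (32 mm) white cups a quarter turn apart, centres 52 mm from the axis, rims 53 mm above the bench.
- fill_point (a point): The filling place: a fixed point of filler, 52 mm from the carousel's axis towards the post, 78 mm above the bench.
- spout (a joint): Swing of the spout arm about the post, rad. 0: against its stop, the arm points from the post to the carousel's axis and the nozzle is over the filling place. Grows anticlockwise seen from above as the arm swings away to filler's +x side (at pi/2 the arm points along filler's +x); the other stop is at 1.75. It starts parked between 1.0 and 1.6. Stays where it is left (0.1 N m).
- spout_pivot (a point): On the post's axis, 125 mm above the bench, at the height of the spout arm's centre line. The arm is a level steel bar 12 mm thick and 113 mm long from here to above the nozzle.
- nozzle (a point): Tip of the nozzle, a 10 mm steel tube hanging down from the end of the spout arm; 92 mm above the bench, 113 mm from the post's axis. It passes about 13 mm above the jars.
- jar_wide: The wide jar: open amber glass, 40 mm in diameter, 40 mm high, its mouth 32 mm wide; loose in the wide cup of the carousel with 1 mm of play. Origin at the centre of its underside, 39 mm above the bench; rim at 79 mm.
- jar_a: Narrow open amber jar, 22 mm in diameter, 42 mm high, loose in a narrow cup; origin at the centre of its underside, 39 mm above the bench.
- jar_b: Another narrow jar, the same as jar_a, in the cup opposite the wide jar.
- jar_c: Another narrow jar, the same as jar_a.
- reagent_bottle: Bystander: amber bottle with a black cap, 60 mm in diameter, 130 mm high, standing on the bench at the station's left. Origin at the centre of its underside.
- beaker: Bystander: clear beaker, 64 mm across the rim, 80 mm high, on the bench at the far right of the station. Origin at the centre of its underside.
- tub: Bystander: closed white tub, 60 mm in diameter, 60 mm high, on the bench at the near right of the station. Origin at the centre of its underside.
Not all that is in view belongs to the job. Leave any green or red look-alike of the jar_wide alone.

How it is judged (in metres and radians):
On the way, in this order (a step that is already met when the one before it is completed fails the run):
1. with the spout still swung aside, the carousel is left at rest with the wide jar at the filling place (within 9 mm) (horizontal distance between jar_wide and fill_point below 0.009 m and angular speed of carousel below 0.05 rad/s and value of joint spout above 0.6 rad), for 0.3 s.
2. the spout arm is against its stop over the wide jar (value of joint spout below 0.06 rad and horizontal distance between jar_wide and nozzle below 0.01 m), for 0.2 s.
At the end, for the whole second after the job is handed in: The spout arm is at its stop (within 0.06 rad), the wide jar's axis is within 10 mm of the nozzle and of the filling place, carousel and spout are at rest, and all four jars stand upright in their cups (all of step 2 and horizontal distance between jar_wide and fill_point below 0.01 m and angular speed of carousel below 0.05 rad/s and velocity of joint spout between -0.05 and 0.05 rad/s and height (world z) of each of jar_wide, jar_a, jar_b, jar_c below 0.046 m and angle between each of jar_wide, jar_a, jar_b, jar_c's own z axis and vertical below 0.15 rad); the robot touches nothing.
It fails at once if a spoke or the spout arm is gripped or pushed roughly (contact force between the fingers and carousel above 18 N or contact force between the fingers and spout above 32 N).
It fails at once if a jar is lifted out of its cup or tipped (height (world z) of any of jar_wide, jar_a, jar_b, jar_c above 0.049 m or angle between any of jar_wide, jar_a, jar_b, jar_c's own z axis and vertical above 0.3 rad).
It fails at once if the robot pushes on a jar (contact force between any of the fingers, the arm and jar_wide above 0.5 N or contact force between any of the fingers, the arm and jar_a above 0.5 N or contact force between any of the fingers, the arm and jar_b above 0.5 N or contact force between any of the fingers, the arm and jar_c above 0.5 N).
It fails at once if a bystander is moved more than 20 mm or tipped (distance of any of reagent_bottle, beaker, tub from where it was at the start of the episode above 0.02 m or angle between any of reagent_bottle, beaker, tub's own z axis and vertical above 0.3 rad).
It also fails if it takes over 72 s, if anything falls off the work surface, if the arm or the gripper's body presses on something with over 40 N, if the wrist force passes 120 N, or if a joint passes its speed limit or range.

ROBOT

A 6-joint arm with a two-finger parallel gripper is mounted at the origin on the work surface. World frame = base frame: x ahead of the robot, y to its left, z up, the work surface at z = 0. Lengths are in mm, angles in rad, forces in N, time in s.
With the tool pointing down it reaches from about 400 to 925 mm from the base axis. Payload 3.4 kg.
Tool frame: the origin (TCP) lies at the very end of the fingers, on their centre line; the grasp point (between the pads) lies 19 mm behind it; z points along the fingers, y is the direction in which the jaws open and shut (so a half turn about z gives the same grasp; the last joint's range is limited). The gripper opens to 85 mm and grips with 20 to 120 N. Pads are 22 mm wide; open, the fingers measure 114 mm over their backs; the gripper's body (76 mm by 85 mm) begins 54 mm behind the grasp point. The pads swing forward as they close: fully open they stand 13 mm farther back than shut.
Start: joints at [1.026, 0.307, 1.506, -0, 1.328, -0.073], TCP at [260.842, 512.438, 231.305] pointing down, gripper open.
Joint ranges: [-3.12, 3.12], [-1.05, 2.28], [0.14, 2.33], [-1.42, 4.57], [0.1, 2.73], [-2.68, 2.68]. Speed limits (rad/s): [2.57, 2.57, 3.14, 3.14, 3.14, 3.14].

INTERFACE

Orientations are given as a unit quaternion [x, y, z, w].
In Python, from plant import observe, vision, manip gives the robot as it stands. The module is installed in compiled form; this text tells all that it offers.
- The arm moves only by the tool arm_command, never from a script. Its argument "rows" is a list that holds one entry, the list of rows, each a list of 7 numbers: the closure in counts, from 0 (fully open) to 255 (shut), then the shift along the world's x, y, z in m, then the turn, a rotation vector about the world's x, y, z in rad. A call has 1 to 20 rows; each row is the pose to reach, as a shift and turn from the pose commanded when the call began; what a row does not reach only later rows make up. A row lasts 1/8 s, in which the tool goes at most 62.5 mm and 10.7 degrees, less where a joint would pass 70% of its speed; a pose out of reach is approached as far as the arm can. A call with a gripper value outside its range is refused whole. The fingers move at their own pace and stop on an object; "grip_force" is the grip in N (left out, the last holds). Time passes only in rows, so rows that repeat a pose let the fingers close. It gives the time, the measured TCP pose, the force and the opening at its end, in the units of the state.
- observe(): the state, without advancing time (a new reading comes with each control period).
- vision.read_camera(name): name is "scene" or "top" or "wrist"; returns a dict with "frame" (420x560x3 uint8, red, green, blue), "K" (3x3 intrinsics, pixels), "world_from_camera" (4x4, takes a point from camera to world coordinates). Camera axes: x right, y up, looking along -z (the intrinsics and any distortion apply to the point x, -y, -z); pixel columns grow to the right and rows downward; lengths in mm; the calibration is good to about 2 mm. The wrist camera is an equidistant fisheye: a pixel r from the principal point sees the ray r / f radians off the axis. A picture is of the moment at which its call begins. There is no depth.
- manip.job_done(): hands the job in, once; it reports no verdict.
The state is a dict: "time": time; "joint_pos": joint angles; "qd": joint speeds; "effort": joint torques, N m; "tcp_pos": TCP position; "tool_rot": TCP orientation; "force": force on the tool from outside, world axes, zero at the start; "wrist_torque": the same for the moment, N m; "opening": finger opening in mm.
Only numpy, scipy, OpenCV 4.12 (cv2) and the standard library are available. Lean on these libraries where they do the work, as an engineer would, in place of code of your own. Each camera call takes 0.05 s, during which the arm holds its last target. There are 200 camera calls.

## Working session

There is one attempt and no reset: what is moved stays moved. The work goes in short steps, Python scripts to look and compute and a tool call to move; the robot and the scene stay as the last step left them, time stands still between calls to the robot, and variables do not carry over. Pictures are saved under pics/ and viewed, about 8 in all and at most 12, crops included, and the job is handed in when it is done.

Besides the shell and the picture viewer there is one more tool, called as name(argument=value, ...), one argument or row to a line, values as JSON. arm_command: Moves the arm, as the interface text tells. Its arguments: {"type":"object","properties":{"rows":{"type":"array"},"grip_force":{"type":"number"}},"required":["rows"]}

```bash
mkdir -p pics; cat > h.py <<'E'
import numpy as np, cv2
from plant import observe, vision, manip
def cam(n):
    d=vision.read_camera(n); return d["frame"],np.array(d["K"]),np.array(d["world_from_camera"])
def ray(K,T,u,v):
    d=np.array([(u-K[0,2])/K[0,0],-(v-K[1,2])/K[1,1],-1.0]); return T[:3,3],T[:3,:3]@d
def onz(K,T,u,v,z):
    o,d=ray(K,T,u,v); return o+d*(z-o[2])/d[2]
def proj(K,T,p):
    c=np.linalg.inv(T)@np.append(p,1); return np.array([K[0,2]+K[0,0]*c[0]/-c[2],K[1,2]-K[1,1]*c[1]/-c[2]])
def save(n,f): cv2.imwrite("pics/"+n,f[:,:,::-1])
E
python3 - <<'E'
from h import *
for n in("scene","top"):
    f,K,T=cam(n); save(n+"1.png",f); np.savez(n+"1.npz",f=f,K=K,T=T); print(n,K.round(1).tolist(),T.round(2).tolist())
print(observe())
E
```

```text
scene [[410.0, 0.0, 274.9], [0.0, 410.0, 210.0], [0.0, 0.0, 1.0]] [[0.14, -0.64, 0.76, 1218.39], [0.99, 0.09, -0.11, -113.63], [0.0, 0.77, 0.64, 715.7], [0.0, 0.0, 0.0, 1.0]]
top [[381.2, 0.0, 282.2], [0.0, 381.2, 208.0], [0.0, 0.0, 1.0]] [[0.03, 0.99, -0.16, 346.37], [-1.0, 0.03, -0.0, -11.53], [-0.0, 0.16, 0.99, 1140.47], [0.0, 0.0, 0.0, 1.0]]
{'time': 0.1, 'joint_pos': array([ 1.02651536e+00,  3.07493804e-01,  1.50754357e+00,  2.69544316e-06,
        1.32843331e+00, -7.34908695e-02]), 'qd': array([-8.26016153e-05, -2.64243924e-03, -2.91052752e-03, -9.36373483e-04,
        5.81019001e-04,  3.37801283e-04]), 'effort': array([-3.75361324e-04, -4.58526564e+01, -2.52607602e+01, -7.02190187e-05,
        5.48414610e-03, -9.18278317e-06]), 'tcp_pos': array([260.49918107, 511.88952464, 230.4753794 ]), 'tool_rot': array([ 2.33227369e-01,  9.72421777e-01, -8.94180394e-04, -2.86705564e-04]), 'force': array([0.56473415, 0.33452659, 0.4466263 ]), 'wrist_torque': array([ 0.0020055 ,  0.04206488, -0.01470093]), 'opening': 85.33036772926157}
```

View pics/top1.png

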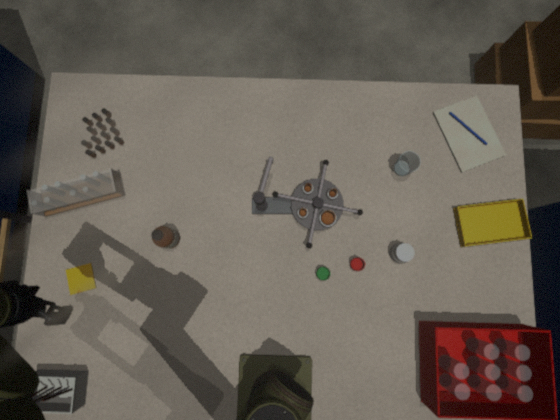

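View pics/scene1.png

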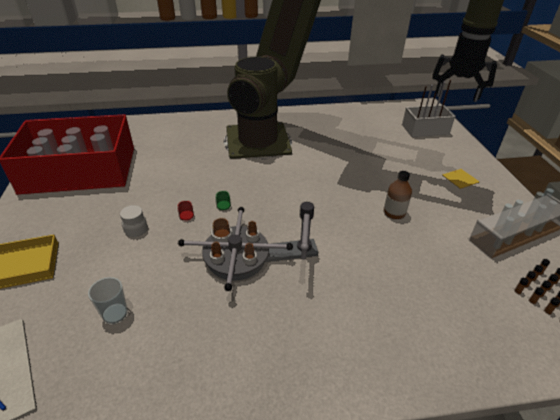

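The top view shows the hub near (318,203), the post near (259,200), and the spoke balls near (325,162), (360,212), (309,245) and (275,194). The wide jar is near (328,218), and the spout arm ends near (269,160). Next I'll measure these more precisely.

```bash
cat > meas.py <<'E'
from h import *
from scipy.optimize import least_squares
def refine_dark(f,u,v,r=7,thr=55):
    g=f.astype(int).max(2); u0,v0=int(round(u)),int(round(v))
    w=g[v0-r:v0+r+1,u0-r:u0+r+1]; m=w<thr
    ys,xs=np.nonzero(m); return (xs.mean()+u0-r,ys.mean()+v0-r,m.sum()) if m.any() else None
E
python3 - <<'E'
from meas import *
d=np.load("top1.npz");f,K,T=d["f"],d["K"],d["T"]
c=cv2.resize(f[145:260,235:375],None,fx=5.5,fy=5.5,interpolation=cv2.INTER_CUBIC); save("crop1.png",np.clip(c*1.6,0,255).astype(np.uint8))
for n,u,v,z in[("b1",325,162,46),("b2",360,212,46),("b3",309,245,46),("b4",275,194,46),("hub",318,203,65),("post",259,200,142)]:
    r=refine_dark(f,u,v); print(n,np.round(r,2) if r else None, onz(K,T,*(r[:2] if r else (u,v)),z).round(1))
for n,u,v,z in [("wide",328,218,79),("armend",269,160,125),("green",322,272,40),("red",357,264,40),("tub",403,253,60),("beak",402,163,80),("bot",160,236,130)]: print(n,onz(K,T,u,v,z).round(0))
E
```

```text
b1 [325.14 162.07  14.  ] [ 661.7 -129.6   46. ]
b2 [359.5  211.71  14.  ] [ 515.8 -231.    46. ]
b3 [308.28 244.83  18.  ] [415.6 -84.1  46. ]
b4 [274.59 194.12  17.  ] [560.6  17.1  46. ]
hub [314.75 205.5   12.  ] [527.1 -99.3  65. ]
post [260.17 203.25  36.  ] [516.   52.1 142. ]
wide [ 490. -136.   79.]
armend [640.  33. 125.]
green [ 340. -125.   40.]
red [ 365. -225.   40.]
tub [ 400. -350.   60.]
beak [ 656. -346.   80.]
bot [422. 315. 130.]
```

View pics/crop1.png

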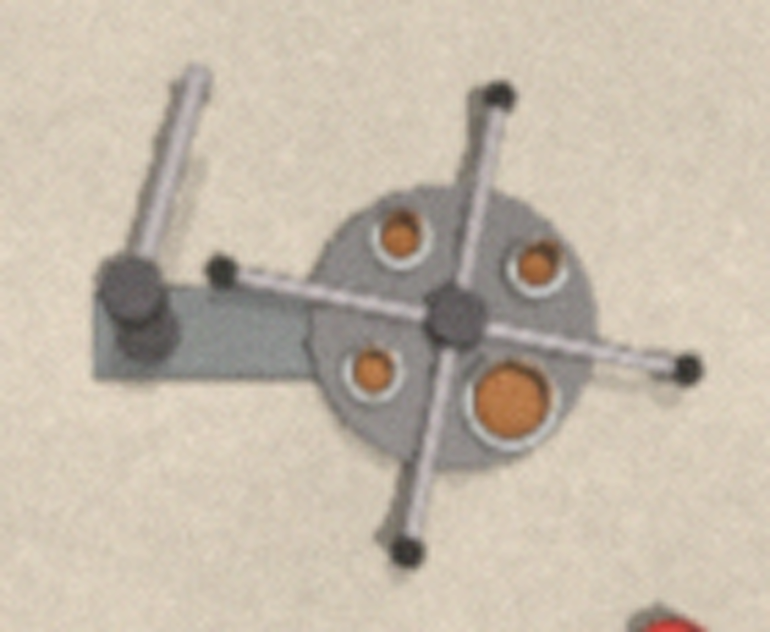

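```bash
python3 - <<'E'
from meas import *
d=np.load("top1.npz");f,K,T=d["f"],d["K"],d["T"]
P=lambda x,y,z: onz(K,T,235+(x+.5)/5.5-.5,145+(y+.5)/5.5-.5,z)[:2]
ax=np.array([538.4,-107.0]); ang=lambda v:np.degrees(np.arctan2(v[1],v[0]))
for n,x,y,z in[("head",133,287,142),("tongue c",95,333,14),("hub",457,318,65),("wide",510,399,79),("armtip",201,75,125),("disc",452,327,35),("jarA",374,370,81),("jarB",402,235,81),("jarC",538,264,81)]:
    p=P(x,y,z); v=p-ax; print(n,p.round(1),np.hypot(*v).round(1),ang(v).round(1))
h=P(133,287,142);a=P(201,75,125);print("arm dir",ang(a-h),np.hypot(*(a-h)), "to axis",ang(ax-h))
# scene-view ball & head check
d=np.load("scene1.npz");Ks,Ts=d["K"],d["T"]
for p in([661.7,-129.6,46],[515.8,-231,46],[415.6,-84.1,46],[560.6,17.1,46],[*h,142],[*a,125],[*ax,65]): print(proj(Ks,Ts,np.array(p)).round(1))
save("crop2.png",np.clip(cv2.resize(d["f"][180:300,160:340],None,fx=4.4,fy=4.4,interpolation=2)*1.6,0,255).astype(np.uint8))
E
```

```text
head [533.4  56.5] 163.5 91.8
tongue c [531.3  84.9] 192.0 92.1
hub [ 536.3 -107.6] 2.2 -165.1
wide [ 492.6 -134. ] 53.1 -149.5
armtip [645.5  27.8] 172.1 51.5
disc [ 536.6 -107.6] 1.9 -160.2
jarA [505.3 -64.1] 54.2 127.7
jarB [576.1 -77.1] 48.1 38.4
jarC [ 562.9 -147.4] 47.3 -58.8
arm dir -14.356850986659868 115.72849715771963 to axis -88.2405090570566
[228.7 286.7]
[181.5 242.3]
[241.5 209.3]
[290.2 245.7]
[307.  204.5]
[303.5 247. ]
[235.2 238.1]
```

View pics/crop2.png

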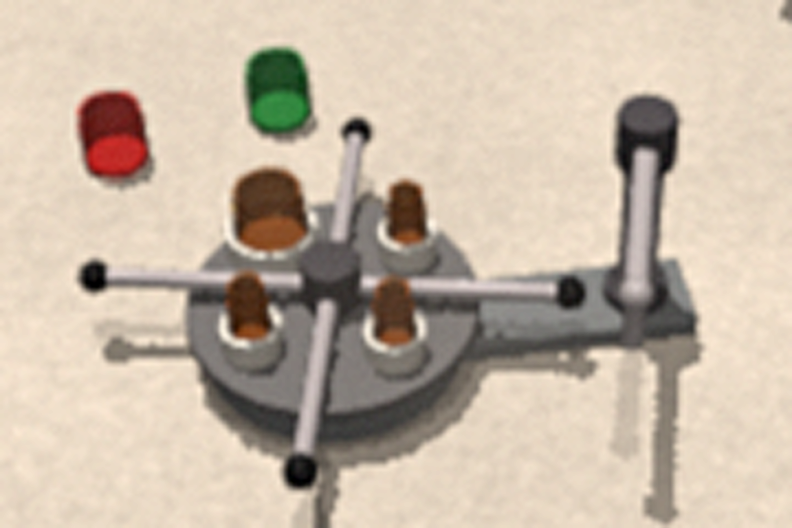

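The crops agree: projecting the points measured in the top view lands on the balls seen in the scene view.

- **Geometry:** carousel axis at about (538,-107), post direction about 92°, spout about 1.29 rad.
- **Carousel:** it has to turn clockwise by about 122°. I'll push the far spoke (b1) from its anticlockwise side, all the way round the side away from the post.

First I'll move to hover.

arm_command(
  rows=[
    [[255,0.376,-0.602,0.0,0,0,0.29],[255,0.376,-0.602,0.0,0,0,0.29],[255,0.376,-0.602,0.0,0,0,0.29],[255,0.376,-0.602,0.0,0,0,0.29],[255,0.376,-0.602,0.0,0,0,0.29],[255,0.376,-0.602,0.0,0,0,0.29],[255,0.376,-0.602,0.0,0,0,0.29],[255,0.376,-0.602,0.0,0,0,0.29],[255,0.376,-0.602,0.0,0,0,0.29],[255,0.376,-0.602,0.0,0,0,0.29],[255,0.376,-0.602,0.0,0,0,0.29],[255,0.376,-0.602,0.0,0,0,0.29],[255,0.376,-0.602,0.0,0,0,0.29],[255,0.376,-0.602,0.0,0,0,0.29],[255,0.376,-0.602,0.0,0,0,0.29],[255,0.376,-0.602,0.0,0,0,0.29],[255,0.376,-0.602,0.0,0,0,0.29],[255,0.376,-0.602,0.0,0,0,0.29]],
  ],
)

```text
time: 2.35
tcp_pos: [636.8, -89.2, 231.5]
tool_rot: [0.09, 0.996, -0.0, 0.0]
force: [0.7, 1.4, -0.5]
opening: 0.1
```

arm_command(
  rows=[
    [[255,0,0,-0.05,0,0,0],[255,0,0,-0.1,0,0,0],[255,0,0,-0.13,0,0,0],[255,0,0,-0.155,0,0,0],[255,0,0,-0.175,0,0,0],[255,0,0,-0.19,0,0,0],[255,0,0,-0.197,0,0,0],[255,0,0,-0.197,0,0,0]],
  ],
)

```text
time: 3.35
tcp_pos: [636.8, -89.6, 34.1]
tool_rot: [0.09, 0.996, 0.0, -0.0]
force: [-0.4, -0.6, -0.3]
opening: 0.2
```

```bash
python3 - <<'E'
from h import *
f,K,T=cam("scene"); save("s2.png",np.clip(cv2.resize(f[120:300,120:360],None,fx=3.3,fy=3.3,interpolation=2)*1.5,0,255).astype(np.uint8))
ax=np.array([538.0,-107.0]); s=observe(); p0=s["tcp_pos"]; print(p0)
# arc: finger centre at r=100, from angle 10 deg down to final
a0=10.; 
for k in range(1,21):
    a=a0-3*k; q=ax+100*np.array([np.cos(np.radians(a)),np.sin(np.radians(a))])
    print([255,*((q-p0[:2])/1000).round(4).tolist(),0,0,0,round(-np.radians(3*k),3)])
E
```

```text
[637.20543801 -89.65876695  34.67414595]
[255, 0.0, -0.0052, 0, 0, 0, np.float64(-0.052)]
[255, 0.0006, -0.0104, 0, 0, 0, np.float64(-0.105)]
[255, 0.0008, -0.0156, 0, 0, 0, np.float64(-0.157)]
[255, 0.0007, -0.0208, 0, 0, 0, np.float64(-0.209)]
[255, 0.0004, -0.0261, 0, 0, 0, np.float64(-0.262)]
[255, -0.0002, -0.0313, 0, 0, 0, np.float64(-0.314)]
[255, -0.001, -0.0364, 0, 0, 0, np.float64(-0.367)]
[255, -0.0022, -0.0415, 0, 0, 0, np.float64(-0.419)]
[255, -0.0036, -0.0466, 0, 0, 0, np.float64(-0.471)]
[255, -0.0052, -0.0515, 0, 0, 0, np.float64(-0.524)]
[255, -0.0072, -0.0564, 0, 0, 0, np.float64(-0.576)]
[255, -0.0093, -0.0612, 0, 0, 0, np.float64(-0.628)]
[255, -0.0117, -0.0658, 0, 0, 0, np.float64(-0.681)]
[255, -0.0144, -0.0703, 0, 0, 0, np.float64(-0.733)]
[255, -0.0173, -0.0747, 0, 0, 0, np.float64(-0.785)]
[255, -0.0204, -0.0789, 0, 0, 0, np.float64(-0.838)]
[255, -0.0237, -0.0829, 0, 0, 0, np.float64(-0.89)]
[255, -0.0273, -0.0868, 0, 0, 0, np.float64(-0.942)]
[255, -0.031, -0.0905, 0, 0, 0, np.float64(-0.995)]
[255, -0.0349, -0.0939, 0, 0, 0, np.float64(-1.047)]
```

View pics/s2.png

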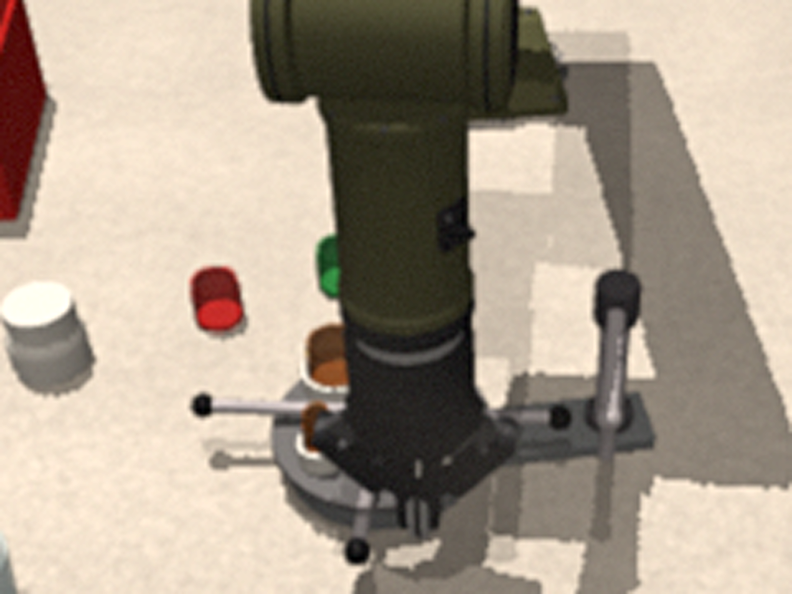

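The fingertip stands about 15–20 mm clear on the anticlockwise side of spoke b1. I'll push 60° along the arc.

arm_command(
  rows=[
    [[255,0.0,-0.005,0,0,0,0],[255,0.0006,-0.0104,0,0,0,0],[255,0.0008,-0.0156,0,0,0,0],[255,0.0007,-0.0208,0,0,0,-0.05],[255,0.0004,-0.026,0,0,0,-0.105],[255,-0.0002,-0.0313,0,0,0,-0.157],[255,-0.001,-0.0364,0,0,0,-0.21],[255,-0.0022,-0.0415,0,0,0,-0.262],[255,-0.0036,-0.0466,0,0,0,-0.314],[255,-0.0052,-0.0515,0,0,0,-0.367],[255,-0.0072,-0.0564,0,0,0,-0.42],[255,-0.0093,-0.0612,0,0,0,-0.47],[255,-0.0117,-0.0658,0,0,0,-0.524],[255,-0.0144,-0.0703,0,0,0,-0.576],[255,-0.0173,-0.0747,0,0,0,-0.628],[255,-0.0204,-0.0789,0,0,0,-0.68],[255,-0.0237,-0.0829,0,0,0,-0.733],[255,-0.0273,-0.0868,0,0,0,-0.785],[255,-0.031,-0.0905,0,0,0,-0.84],[255,-0.035,-0.094,0,0,0,-0.89]],
  ],
)

```text
time: 5.9
tcp_pos: [602.9, -184.3, 34.8]
tool_rot: [0.511, 0.86, 0.0, 0.001]
force: [2.3, 0.7, -0.5]
opening: 0.2
```

```bash
python3 - <<'E'
from h import *
f,K,T=cam("top"); save("t3.png",np.clip(cv2.resize(f[130:280,225:425],None,fx=4,fy=4,interpolation=2)*1.5,0,255).astype(np.uint8)); np.savez("top3.npz",f=f,K=K,T=T)
ax=np.array([538.0,-107.0]); s=observe(); p0=s["tcp_pos"]; print(p0,s["force"],s["time"]); v=p0[:2]-ax; print(np.hypot(*v),np.degrees(np.arctan2(v[1],v[0])))
for k in range(1,21):
    a=-50-3*k; q=ax+100*np.array([np.cos(np.radians(a)),np.sin(np.radians(a))])
    print(a,*((q-p0[:2])/1000).round(4).tolist(),round(-float(np.radians(3*k)),3))
E
```

```text
[ 602.13622406 -184.70038239   34.7035609 ] [ 0.73420854 -0.41206636  0.3142785 ] 5.95
100.75120178387785 -50.462713415168736
-53 -0.004 -0.0022 -0.052
-56 -0.0082 -0.0052 -0.105
-59 -0.0126 -0.008 -0.157
-62 -0.0172 -0.0106 -0.209
-65 -0.0219 -0.0129 -0.262
-68 -0.0267 -0.015 -0.314
-71 -0.0316 -0.0169 -0.367
-74 -0.0366 -0.0184 -0.419
-77 -0.0416 -0.0197 -0.471
-80 -0.0468 -0.0208 -0.524
-83 -0.0519 -0.0216 -0.576
-86 -0.0572 -0.0221 -0.628
-89 -0.0624 -0.0223 -0.681
-92 -0.0676 -0.0222 -0.733
-95 -0.0729 -0.0219 -0.785
-98 -0.0781 -0.0213 -0.838
-101 -0.0832 -0.0205 -0.89
-104 -0.0883 -0.0193 -0.942
-107 -0.0934 -0.0179 -0.995
-110 -0.0983 -0.0163 -1.047
```

View pics/t3.png

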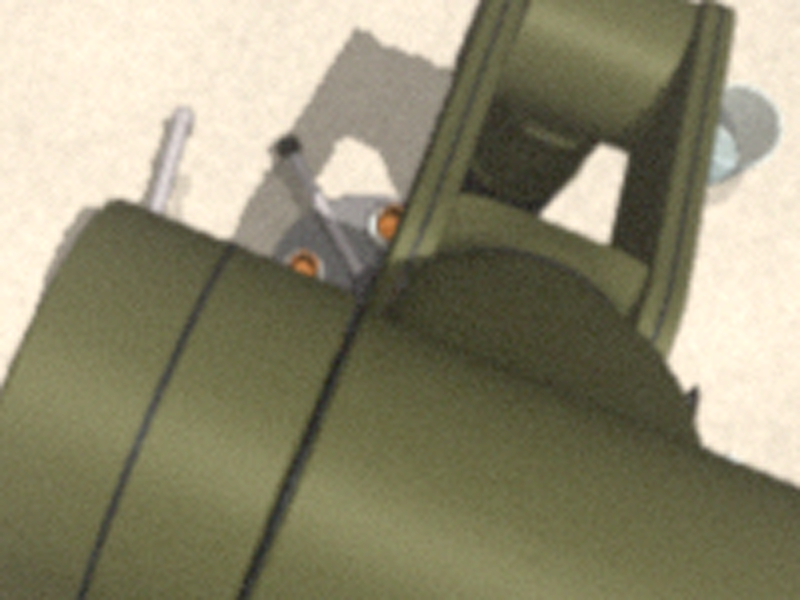

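Ball b4 shows at crop (288,146), an angle of about 28°. The carousel has turned about -52° and the finger lags the spoke by about 12°. The jars are in place, so I'll push a further 60°.

arm_command(
  rows=[
    [[255,-0.004,-0.0022,0,0,0,-0.052],[255,-0.0082,-0.0052,0,0,0,-0.105],[255,-0.0126,-0.008,0,0,0,-0.157],[255,-0.0172,-0.0106,0,0,0,-0.21],[255,-0.0219,-0.0129,0,0,0,-0.262],[255,-0.0267,-0.015,0,0,0,-0.314],[255,-0.0316,-0.0169,0,0,0,-0.367],[255,-0.0366,-0.0184,0,0,0,-0.42],[255,-0.0416,-0.0197,0,0,0,-0.47],[255,-0.0468,-0.0208,0,0,0,-0.524],[255,-0.052,-0.0216,0,0,0,-0.576],[255,-0.0572,-0.0221,0,0,0,-0.628],[255,-0.0624,-0.0223,0,0,0,-0.68],[255,-0.0676,-0.0222,0,0,0,-0.733],[255,-0.0729,-0.0219,0,0,0,-0.785],[255,-0.0781,-0.0213,0,0,0,-0.84],[255,-0.0832,-0.0205,0,0,0,-0.89],[255,-0.0883,-0.0193,0,0,0,-0.942],[255,-0.0934,-0.018,0,0,0,-0.995],[255,-0.0983,-0.0163,0,0,0,-1.047]],
  ],
)

```text
time: 8.45
tcp_pos: [504.4, -200.9, 34.8]
tool_rot: [0.872, 0.489, 0.001, 0.001]
force: [1.7, -1.0, 0.3]
opening: -0.3
```

```bash
cat > chk.py <<'E'
import sys
from meas import *
n=sys.argv[1]
ax=np.array([538.2,-107.0]); s=observe(); p0=s["tcp_pos"]; v=p0[:2]-ax
print(p0.round(1),s["force"].round(1),s["time"],"r,a",np.hypot(*v).round(1),np.degrees(np.arctan2(v[1],v[0])).round(1))
# dark balls: blobs on ring of radius 125 at z=46, angle profile in each view
for c in("top","scene"):
    f,K,T=cam(c); np.savez(f"{c}{n}.npz",f=f,K=K,T=T); g=cv2.GaussianBlur(f,(3,3),0).astype(int).max(2)
    A=np.arange(-180,180,1.); val=[]
    for a in A:
        q=proj(K,T,np.array([*(ax+125*np.array([np.cos(np.radians(a)),np.sin(np.radians(a))])),46]))
        val.append(g[int(round(q[1])),int(round(q[0]))])
    m=np.array(val)<50; runs=[]; i=0
    while i<360:
        if m[i]:
            j=i
            while j+1<360 and m[j+1]: j+=1
            runs.append((A[(i+j)//2],j-i+1)); i=j
        i+=1
    print(c,[(float(a),w) for a,w in runs])
E
python3 chk.py 4
```

```text
[ 504.4 -200.9   34.8] [ 1.7 -1.   0.3] 8.45 r,a 99.8 -109.8
top [(-166.0, 30), (-146.0, 2), (-143.0, 1), (-141.0, 2), (-103.0, 35), (-58.0, 6), (60.0, 1), (123.0, 6), (153.0, 4), (173.0, 1), (177.0, 4)]
scene [(-130.0, 30), (-33.0, 8), (59.0, 9), (149.0, 6)]
```

arm_command(
  rows=[
    [[255,-0.0033,0.0011,0,0,0,-0.035],[255,-0.0066,0.0024,0,0,0,-0.07],[255,-0.0097,0.0039,0,0,0,-0.105],[255,-0.0128,0.0054,0,0,0,-0.14],[255,-0.0159,0.0071,0,0,0,-0.174],[255,-0.0184,0.0086,0,0,0,-0.2],[255,-0.0184,0.0086,0,0,0,-0.2],[255,-0.0184,0.0086,0,0,0,-0.2]],
  ],
)

```text
time: 9.55
tcp_pos: [484.4, -190.9, 34.1]
tool_rot: [0.916, 0.4, -0.001, -0.001]
force: [0.3, -0.1, 0.2]
opening: 0.1
```

```bash
python3 chk.py 5; python3 - <<'E'
from h import *
d=np.load("scene5.npz"); save("s5.png",np.clip(cv2.resize(d["f"][170:300,150:340],None,fx=4.2,fy=4.2,interpolation=2)*1.5,0,255).astype(np.uint8))
E
```

```text
[ 484.4 -190.9   34.1] [ 0.3 -0.1  0.2] 9.55 r,a 99.7 -122.6
top [(-169.0, 6), (-133.0, 4), (-114.0, 26), (-58.0, 2), (45.0, 2), (137.0, 7)]
scene [(-137.0, 29), (-45.0, 8), (45.0, 7), (136.0, 7)]
```

View pics/s5.png

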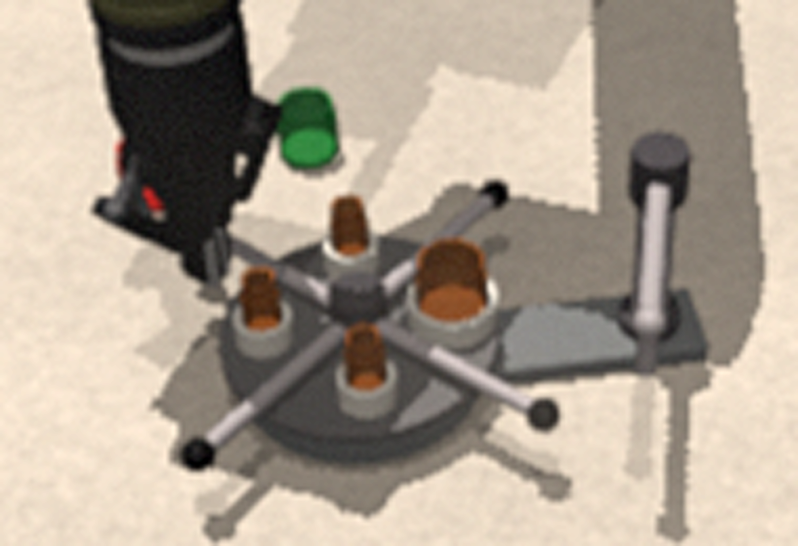

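The balls at about -45°, 45.5° and 136.5° put the wide jar at about 91°, against the 92° target. That's within about 1 mm, and the spout is still aside. I'll back off along the tangent, lift, and move to the outer side of the spout arm.

arm_command(
  rows=[
    [[255,0.008,-0.005,0,0,0,0],[255,0.017,-0.011,0,0,0,0],[255,0.017,-0.011,0.03,0,0,0],[255,0.017,-0.011,0.08,0,0,0],[255,0.017,-0.011,0.14,0,0,0],[255,0.017,-0.011,0.2,0,0,0],[255,0.017,-0.011,0.2,0,0,0],[255,0.14,0.267,0.2,0,0,2.06],[255,0.14,0.267,0.2,0,0,2.06],[255,0.14,0.267,0.2,0,0,2.06],[255,0.14,0.267,0.2,0,0,2.06],[255,0.14,0.267,0.2,0,0,2.06],[255,0.14,0.267,0.2,0,0,2.06],[255,0.14,0.267,0.2,0,0,2.06],[255,0.14,0.267,0.2,0,0,2.06],[255,0.14,0.267,0.2,0,0,2.06],[255,0.14,0.267,0.2,0,0,2.06],[255,0.14,0.267,0.2,0,0,2.06],[255,0.14,0.267,0.2,0,0,2.06],[255,0.14,0.267,0.2,0,0,2.06]],
  ],
)

```text
time: 12.15
tcp_pos: [625.1, 75.6, 233.4]
tool_rot: [0.13, 0.992, -0.0, -0.001]
force: [-0.7, -0.4, -1.1]
opening: 0.1
```

```bash
python3 chk.py 6; python3 - <<'E'
from h import *
s=observe();print(s["joint_pos"].round(2),s["tool_rot"].round(3))
d=np.load("scene6.npz");f,K,T=d["f"],d["K"],d["T"]
c=f[150:300,150:350]
save("s6.png",np.clip(cv2.resize(c,None,fx=4,fy=4,interpolation=2)*1.5,0,255).astype(np.uint8))
E
```

```text
[625.1  75.6 233.4] [-0.7 -0.4 -1.1] 12.15 r,a 202.3 64.6
top [(45.0, 2), (136.0, 3)]
scene [(-135.0, 1), (-132.0, 3), (-45.0, 7), (45.0, 7), (136.0, 6)]
[ 0.05  0.38  1.38 -0.    1.38 -1.26] [ 0.129  0.992 -0.    -0.   ]
```

View pics/s6.png

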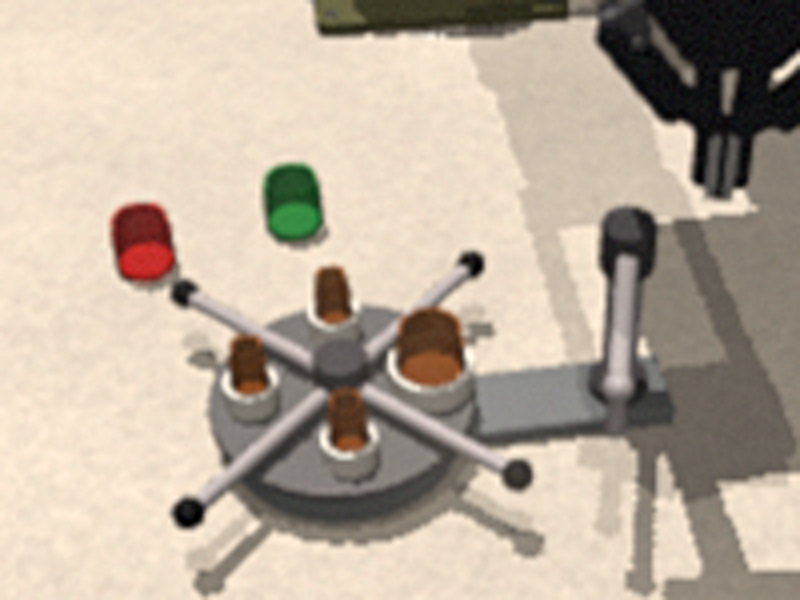

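All four jars stand in their cups and the carousel is clear. The arm tip is near (620,382). I'll refine the carousel angle from the scene balls and work out the spout arc.

```bash
python3 - <<'E'
from meas import *
d=np.load("scene6.npz");f,K,T=d["f"],d["K"],d["T"]
p=[]
for x,y in[(520,474),(187,511),(183,293),(470,264)]:
    r=refine_dark(f,150+(x+.5)/4-.5,150+(y+.5)/4-.5,r=4,thr=45); p.append(onz(K,T,*r[:2],46)[:2])
p=np.array(p);c=p.mean(0);a=np.degrees(np.arctan2(*(p-c).T[::-1]));print(c,np.hypot(*(p-c).T).round(1),a.round(1),"jar:",(a[0]+45).round(1),(a[3]-45).round(1),(a[1]+135).round(1),(a[2]+225).round(1))
h=onz(K,T,150+(629+.5)/4-.5,150+(225+.5)/4-.5,142)[:2]; v=h-c;print("post",h,np.hypot(*v),np.degrees(np.arctan2(v[1],v[0])))
t=onz(K,T,150+(622+.5)/4-.5,150+(385+.5)/4-.5,125)[:2]; v=t-h;print("arm",t,np.hypot(*v),np.degrees(np.arctan2(v[1],v[0])))
P=np.array([532.4,57.9]);p0=np.array([625.,75.5])
for k in range(0,27):
    a=6-3.2*k; q=P+87.4*np.array([np.cos(np.radians(a)),np.sin(np.radians(a))]); print(k,round(a,1),((q-p0)/1000).round(4).tolist(), round(float(-np.radians(3.2*k)),3))
E
```

```text
[ 538.70598003 -108.67205763] [125.5 124.9 126.3 126.5] [  45.8  -43.9 -133.5  135.8] jar: 90.8 90.8 91.1 91.5
post [538.0749201   55.32083707] 163.99410887892554 90.2204784047121
arm [642.88699121  31.52345782] 107.47969812522382 -12.792026185593544
0 6.0 [-0.0057, -0.0085] -0.0
1 2.8 [-0.0053, -0.0133] -0.056
2 -0.4 [-0.0052, -0.0182] -0.112
3 -3.6 [-0.0054, -0.0231] -0.168
4 -6.8 [-0.0058, -0.0279] -0.223
5 -10.0 [-0.0065, -0.0328] -0.279
6 -13.2 [-0.0075, -0.0376] -0.335
7 -16.4 [-0.0088, -0.0423] -0.391
8 -19.6 [-0.0103, -0.0469] -0.447
9 -22.8 [-0.012, -0.0515] -0.503
10 -26.0 [-0.014, -0.0559] -0.559
11 -29.2 [-0.0163, -0.0602] -0.614
12 -32.4 [-0.0188, -0.0644] -0.67
13 -35.6 [-0.0215, -0.0685] -0.726
14 -38.8 [-0.0245, -0.0724] -0.782
15 -42.0 [-0.0276, -0.0761] -0.838
16 -45.2 [-0.031, -0.0796] -0.894
17 -48.4 [-0.0346, -0.083] -0.949
18 -51.6 [-0.0383, -0.0861] -1.005
19 -54.8 [-0.0422, -0.089] -1.061
20 -58.0 [-0.0463, -0.0917] -1.117
21 -61.2 [-0.0505, -0.0942] -1.173
22 -64.4 [-0.0548, -0.0964] -1.229
23 -67.6 [-0.0593, -0.0984] -1.285
24 -70.8 [-0.0639, -0.1001] -1.34
25 -74.0 [-0.0685, -0.1016] -1.396
26 -77.2 [-0.0732, -0.1028] -1.452
```

arm_command(
  rows=[
    [[255,0,0,-0.04,0,0,0],[255,0,0,-0.08,0,0,0],[255,0,0,-0.11,0,0,0],[255,0,0,-0.125,0,0,0],[255,0,0,-0.127,0,0,0],[255,0,0,-0.127,0,0,0]],
  ],
)

```text
time: 13.0
tcp_pos: [626.2, 75.8, 108.4]
tool_rot: [0.129, 0.992, 0.0, 0.001]
force: [-0.7, -0.8, 0.7]
opening: -0.3
```

The carousel reads 91.0°, between the two post estimates of 90.2° and 92.1°, so it's in place. I'll push the spout arm now.

arm_command(
  rows=[
    [[255,-0.003,-0.0085,0,0,0,0],[255,-0.0052,-0.0133,0,0,0,0],[255,-0.0052,-0.0182,0,0,0,-0.01],[255,-0.0054,-0.0231,0,0,0,-0.07],[255,-0.0058,-0.0279,0,0,0,-0.12],[255,-0.0065,-0.0328,0,0,0,-0.18],[255,-0.0075,-0.0376,0,0,0,-0.235],[255,-0.0088,-0.0423,0,0,0,-0.29],[255,-0.0103,-0.047,0,0,0,-0.347],[255,-0.012,-0.0515,0,0,0,-0.4],[255,-0.014,-0.056,0,0,0,-0.46],[255,-0.0163,-0.0602,0,0,0,-0.514],[255,-0.0188,-0.0644,0,0,0,-0.57],[255,-0.0215,-0.0685,0,0,0,-0.626],[255,-0.0245,-0.0724,0,0,0,-0.68],[255,-0.0276,-0.0761,0,0,0,-0.738],[255,-0.031,-0.0796,0,0,0,-0.794],[255,-0.0346,-0.083,0,0,0,-0.85],[255,-0.0383,-0.0861,0,0,0,-0.905],[255,-0.0422,-0.089,0,0,0,-0.96]],
  ],
)

```text
time: 15.5
tcp_pos: [584.0, -13.7, 107.8]
tool_rot: [0.573, 0.82, 0.001, 0.001]
force: [0.5, 0.1, 0.4]
opening: -0.2
```

```bash
python3 chk.py 7; python3 - <<'E'
from h import *
d=np.load("scene7.npz");f=d["f"]
save("s7.png",np.clip(cv2.resize(f[150:300,170:370],None,fx=4,fy=4,interpolation=2)*1.5,0,255).astype(np.uint8))
E
```

```text
[584.  -13.7 107.8] [0.5 0.1 0.4] 15.5 r,a 103.9 63.8
top [(43.0, 39), (111.0, 5), (127.0, 2)]
scene [(-135.0, 1), (-132.0, 3), (-45.0, 7), (45.0, 10), (73.0, 25), (124.0, 31)]
```

View pics/s7.png

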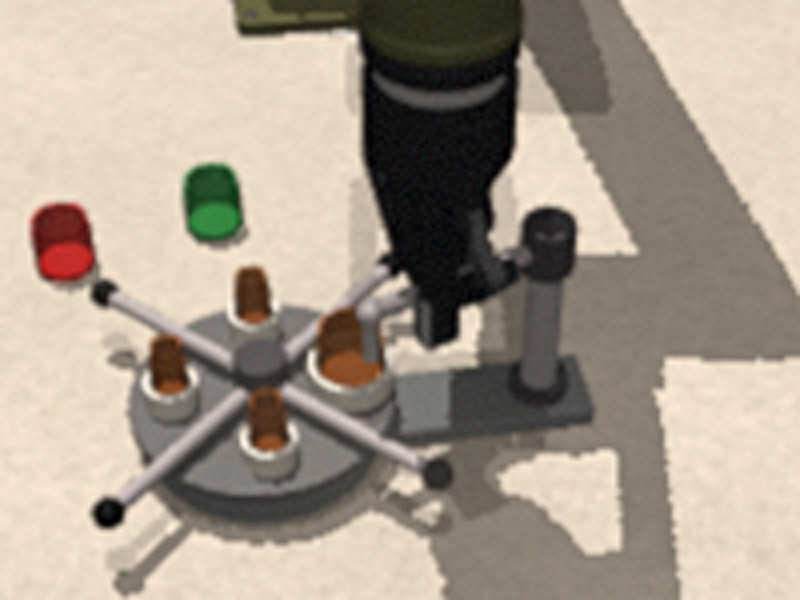

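The arm swings with the finger, and the nozzle is nearing the wide jar's mouth at (370,335) with small forces. I'll push on slowly, stopping short of the end stop.

arm_command(
  rows=[
    [[255,-0.0041,-0.0027,0,0,0,-0.056],[255,-0.0083,-0.0052,0,0,0,-0.11],[255,-0.0126,-0.0074,0,0,0,-0.168],[255,-0.0171,-0.0094,0,0,0,-0.224],[255,-0.0194,-0.0103,0,0,0,-0.25],[255,-0.0217,-0.0111,0,0,0,-0.28],[255,-0.0232,-0.0116,0,0,0,-0.29],[255,-0.0232,-0.0116,0,0,0,-0.3]],
  ],
)

```text
time: 16.6
tcp_pos: [559.6, -24.8, 107.3]
tool_rot: [0.688, 0.725, -0.0, -0.0]
force: [1.2, 0.5, 0.6]
opening: 0.1
```

arm_command(
  rows=[
    [[255,-0.0007,0,0,0,0,0],[255,-0.0014,0,0,0,0,0],[255,-0.002,0,0,0,0,0],[255,-0.002,0,0,0,0,0]],
  ],
)

```text
time: 17.1
tcp_pos: [557.6, -24.8, 107.2]
tool_rot: [0.688, 0.726, -0.0, -0.0]
force: [1.2, -0.4, -0.2]
opening: 0.2
```

```bash
python3 chk.py 8; python3 - <<'E'
from h import *
d=np.load("scene8.npz");f=d["f"]
save("s8.png",np.clip(cv2.resize(f[180:270,200:320],None,fx=6.5,fy=6.5,interpolation=2)*1.6,0,255).astype(np.uint8))
E
```

```text
[557.6 -24.8 107.2] [ 1.2 -0.4 -0.2] 17.1 r,a 84.4 76.7
top [(4.0, 3), (42.0, 4), (59.0, 18), (151.0, 32)]
scene [(-135.0, 1), (-132.0, 3), (-45.0, 7), (45.0, 9), (63.0, 1), (79.0, 14), (130.0, 16)]
```

View pics/s8.png

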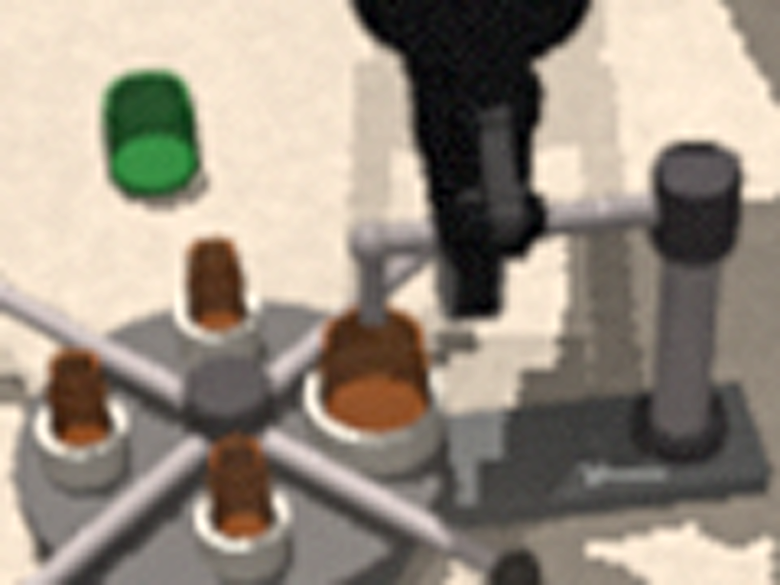

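The nozzle tip at (372,320) is now above the jar's mouth, and the arm is nearly parallel to the tongue. I'll push on in small steps until the force rises at the stop.

arm_command(
  rows=[
    [[255,-0.0007,0,0,0,0,0],[255,-0.0014,0,0,0,0,0],[255,-0.002,0,0,0,0,0],[255,-0.002,0,0,0,0,0]],
  ],
)

```text
time: 17.7
tcp_pos: [555.6, -24.9, 107.3]
tool_rot: [0.688, 0.726, -0.0, -0.0]
force: [1.8, 0.2, 0.2]
opening: 0.1
```

arm_command(
  rows=[
    [[255,-0.0005,0,0,0,0,0],[255,-0.001,0,0,0,0,0],[255,-0.001,0,0,0,0,0]],
  ],
)

```text
time: 18.08
tcp_pos: [555.1, -24.9, 107.4]
tool_rot: [0.688, 0.726, 0.0, 0.0]
force: [1.9, -0.7, -0.8]
opening: -0.3
```

arm_command(
  rows=[
    [[255,-0.0005,0,0,0,0,0],[255,-0.001,0,0,0,0,0],[255,-0.001,0,0,0,0,0]],
  ],
)

```text
time: 18.45
tcp_pos: [555.0, -24.9, 107.5]
tool_rot: [0.688, 0.726, 0.001, 0.001]
force: [4.4, -1.7, -2.7]
opening: 0.1
```

arm_command(
  rows=[
    [[255,-0.0005,0,0,0,0,0],[255,-0.001,0,0,0,0,0],[255,-0.001,0,0,0,0,0]],
  ],
)

```text
time: 18.82
tcp_pos: [555.0, -24.9, 107.6]
tool_rot: [0.688, 0.726, 0.001, 0.002]
force: [7.9, -0.8, -4.2]
opening: 0.5
```

```bash
python3 chk.py 9; python3 - <<'E'
from h import *
print(observe()["effort"].round(2))
E
```

```text
[555.  -24.9 107.6] [ 7.9 -0.8 -4.2] 18.825 r,a 83.8 78.4
top [(3.0, 2), (45.0, 2), (63.0, 17), (152.0, 18), (165.0, 5)]
scene [(-135.0, 1), (-132.0, 3), (-45.0, 7), (45.0, 9), (63.0, 1), (80.0, 12), (130.0, 16)]
[ 1.500e-01 -4.817e+01 -1.663e+01 -8.000e-02  2.440e+00 -1.000e-02]
```

The TCP stalls at x=555.0 while the force rises from 1.9 to 7.9 N, so the arm is against its stop. I'll back off and lift clear.

arm_command(
  rows=[
    [[255,0.003,0,0,0,0,0],[255,0.012,0,0,0,0,0],[255,0.025,0,0,0,0,0],[255,0.04,0,0,0,0,0],[255,0.04,0,0.03,0,0,0],[255,0.04,0,0.08,0,0,0],[255,0.04,0,0.14,0,0,0],[255,0.04,0.06,0.16,0,0,0],[255,0.04,0.12,0.16,0,0,0],[255,0.04,0.18,0.16,0,0,0],[255,0.04,0.24,0.16,0,0,0],[255,0.04,0.3,0.16,0,0,0],[255,0.04,0.36,0.16,0,0,0],[255,0.04,0.36,0.16,0,0,0],[255,0.04,0.36,0.16,0,0,0]],
  ],
)

```text
time: 20.8
tcp_pos: [592.8, 335.3, 266.7]
tool_rot: [0.688, 0.726, -0.001, 0.0]
force: [0.1, -0.3, -0.2]
opening: 0.0
```

```bash
python3 chk.py 10; python3 - <<'E'
from h import *
a=np.load("scene10.npz")["f"];b=np.load("top10.npz")["f"]
c=lambda f,fx:np.clip(cv2.resize(f,(int(f.shape[1]*fx),int(f.shape[0]*fx)),interpolation=2)*1.5,0,255).astype(np.uint8)
A=c(a[190:290,180:320],4);B=c(b[150:250,245:365],4); save("s10.png",np.hstack([A[:400],B[:400]])[:, :])
print(np.hstack([A,B]).shape)
E
```

```text
[592.8 335.3 266.7] [ 0.1 -0.3 -0.2] 20.8 r,a 445.7 83.0
top [(-134.0, 3), (45.0, 2), (136.0, 1)]
scene [(-135.0, 1), (-132.0, 3), (-45.0, 7), (45.0, 7), (63.0, 1)]
(400, 1040, 3)
```

```bash
python3 -c "
import cv2;i=cv2.imread('pics/s10.png');cv2.imwrite('pics/s10b.png',cv2.resize(i,(796,306),interpolation=cv2.INTER_AREA))"
```

```text
(no output)
```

View pics/s10b.png

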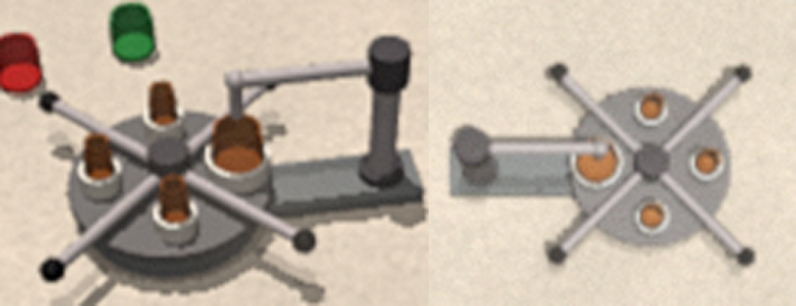

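```bash
python3 - <<'E'
from h import *
d=np.load("top10.npz");K,T=d["K"],d["T"]
t=onz(K,T,300.8,198.5,125)[:2];h=onz(K,T,259.2,197.3,142)[:2]
v=t-h;print("tip",t,"post",h,np.hypot(*v),np.degrees(np.arctan2(v[1],v[0])))
ax=np.array([538.4,-107.3])
for a in(91,92): print("jar/fill",a,ax+52*np.array([np.cos(np.radians(a)),np.sin(np.radians(a))]))
print(manip.job_done())
E
```

```text
tip [535.12377848 -56.34273533] post [531.98398408  55.2620098 ] 111.64890257162358 -88.38851360228023
jar/fill 91 [537.49247487 -55.30791985]
jar/fill 92 [536.58522617 -55.331677  ]
the job is handed in; nothing more can be done
None
```

I turned the carousel about 122° clockwise by pushing one spoke with the closed fingertips, then pushed the spout arm round to its stop, backed clear and handed the job in. The hand-in reports no verdict.

Last checks:
- **Carousel:** the wide jar measured 91.0° round the axis before the spout push. The two views put the filling place at 90.2° and 92°, so they disagree by about 2°, or 2 mm at the jar. Coarser readings of the spoke balls after the spout push were unchanged.
- **Spout:** the tool stalled at x = 555.0 mm while the measured force rose from 1.9 to 7.9 N, so the arm was on its stop. The arm then pointed at -88.4°, matching the line from the post to the carousel's axis to within 1°.
- **Nozzle over the jar:** the tip of the spout arm came out about 2–3 mm horizontally from the wide jar's axis, against the 10 mm limit.
- **Jars and clearance:** all four jars stood upright in their cups in the last pictures, and the robot was touching nothing. I didn't re-measure the bottle, beaker and tub at the end; the tool stayed clear of them on every planned path.

The clock stood at about 21 s of the 72 s allowed.

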